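# Change over to the test adapter kept at the rear of the storage rail

### The arm

A 6-joint arm with a two-finger parallel gripper is mounted at the origin on a cart in front of the work surface, level with it; the furniture and walls round the work are solid. World frame = base frame: x ahead of the robot, y to its left, z up, the work surface at z = 0. Lengths are in mm, angles in degrees, forces in N, time in s.
With the tool pointing down it reaches from about 300 to 850 mm from the base axis. Payload 4.2 kg.
Tool frame: the origin (TCP) lies midway between the tips of the shut fingers; the grasp point (between the pads) lies 19 mm behind it; z points along the fingers, y is the line along which they close (so a half turn about z gives the same grasp; the last joint's range is limited). The gripper opens to 91 mm and grips with 3 to 60 N. Pads are 32 mm wide; open, the fingers measure 118 mm over their backs; the gripper's body (76 mm by 178 mm) begins 60 mm behind the grasp point.
Start: joints at [-77.98, 18.312, 89.639, -0, 72.044, -1.146], TCP at [130.977, -559.9, 213.976] pointing down, gripper open.
Joint ranges: [-177.97, 177.97], [-48.28, 115.42], [12.27, 149.76], [-77.06, 257.06], [2.81, 150.46], [-146.56, 146.56]. Speed limits (degrees/s): [147.25, 147.25, 180, 180, 180, 180].

### API

Orientations are given as [roll, pitch, yaw] about the fixed x, y, z axes, in that order (R = Rz(yaw) Ry(pitch) Rx(roll)).
In Python, from workcell import state, grab_frame, camera_model, job_done gives the robot as it stands.
- The arm moves only by the shell command python3 -m pendant FILE [OPENING] [FORCE], which reads ROWS from the file FILE. ROWS is a JSON object with one list for each field, all of the same length, 1 to 8, a row being the entries at one place: dx, dy, dz (the shift in shares of the most that a row can go, 1 being 50 mm), drx, dry, drz (a rotation vector in normalised numbers (1 is 60 degrees)); each row shifts and turns the commanded pose from where the row before left it, along the tool's axes as they then stand; what a row does not reach is not made up. A row lasts 1/10 s, in which the tool goes at most 50 mm and 8.59 degrees, less where a joint would pass 70% of its speed; a pose out of reach is approached as far as the arm can. OPENING is the finger opening in mm, set as the command begins (- or left out keeps the last). The fingers move at their own pace and stop on an object; FORCE is the grip in N (left out, the last holds). Time passes only in rows, so rows that do not move let the fingers close. It prints the time, the measured TCP pose, the force, the opening and the grip force at its end. No shift or turn number may pass 1 either way. Input that does not fit is refused with a message, and nothing moves.
- state(): the state, without advancing time (a new reading comes with each control period).
- grab_frame(name): name is "side" or "top" or "wrist"; returns the picture (480x640x3 uint8, blue, green, red); there is no depth.
- camera_model(name): a dict with "fx", "fy", "cx", "cy" (pixels), "T" (4x4, takes a point from camera to world coordinates). Camera axes: x right, y up, looking along -z (the intrinsics and any distortion apply to the point x, -y, -z); pixel columns grow to the right and rows downward; lengths in mm; the calibration is good to about 2 mm. A picture is of the moment at which its call begins: read the wrist's pose just before it. camera_model takes no time and is no camera call; for the wrist camera it gives the pose at the moment of the call.
- job_done(): hands the job in; it is judged then, once.
The state is a dict: "time_s": time; "qpos": joint angles; "qvel": joint speeds; "effort": joint torques, N m; "ee_pos": TCP position; "ee_rot": TCP orientation; "force": force on the tool from outside, world axes, zero at the start; "torque": the same for the moment, N m; "gripper_width": finger opening in mm; "gripper_force": force on a finger pad.
Only numpy, scipy, OpenCV 4.12 (cv2) and the standard library are available. Lean on these libraries where they do the work, as an engineer would, in place of code of your own. Each camera call takes 0.05 s, during which the arm holds its last target. There are 200 camera calls.

### The job

Fit the test adapter with the big round plug, which is kept at the rear of the storage rail, into the test receiver, slid fully home against its contact block. The two adapters in front of it have to come out first: set both down upright on the grey mat before you take the rear one, and at the end put each back into the rail at the very place where it was (their order unchanged, the rear place left empty). Leave the label roll, the torque driver and the multimeter alone.

Things in the scene. Friction and masses are not known exactly. Their poses are not given: they have to be found in the camera images.
- adapter_twin: Test adapter, two small round brass sockets on top; starts in the rail's front or middle place. Foot 46 (its x) by 60 (its y) by 9 mm; on it a black ribbed grip block 30 x 30 mm, from 15 to 56 mm above the underside: grip it there across y, above the rail's lips. About 0.15 kg. Origin: centre of the foot's underside, z up, x along the rail. A half turn does not matter.
- adapter_flat: Test adapter, one white rectangular pin header (11 by 28 mm) on top; starts in the rail's other place of front and middle. Foot, grip block, weight, origin and axes as adapter_twin. The things on top of the adapters add up to 10 mm to the 56 mm.
- adapter_round: Test adapter, one big round steel plug (27 mm across) on top; always starts in the rail's rear place, behind the other two. Foot, grip block, weight, origin and axes as adapter_twin.
- rail: Fixed aluminium rail 250 (x, to the closed rear end) x 96 mm. Origin: centre of underside, at bench level. Channel floor z 12, 66 wide. Steel lips from x -55 to 115 (gap 42, z 24 to 28) hold the feet down. Adapters go in and out only at the bay without lips in front, centred at x -90 (bay walls 84 apart, tapering to 66). Places: centres at x -10, 40, 90, y 0 (mm).
- receiver: Fixed receiver of the test station, 150 x 96 mm: channel, lips and bay like the rail's, one place, black contact block (top z 48) behind it. Origin: centre of underside, at bench level; x towards the block. Channel floor z 12. Bay x -75 to -5: put the adapter in centred at x -40, y 0, then slide it along +x under the lips (x -5 to 55). Fully home against the block: centre at x 32 (mm).
- mat: Grey bench mat, 150 (x) by 110 (y) by 3 mm, fixed, empty at the start: the side area. Origin: centre of its underside, on the bench. It and the receiver stand to the left and right of the rail, either way round.
- test_jig: Black press test jig, fixed, about 310 (x) by 330 (y) mm and 330 mm high: tall equipment behind the right-hand place, not used here. Its origin is at bench level in its middle; its front face stands 155 mm nearer the robot, its left side 160 mm to the left. Swing the arm and gripper past in front of it, not over or through its front left corner.
- label_roll: Roll of white labels, 55 mm across, 24 mm high, near the rear left of the rail; a bystander. Origin: centre of its underside.
- torque_driver: Dark torque driver lying flat, 158 mm long along its y, 20 mm thick, at the right; a bystander. Origin: under its middle.
- multimeter: Orange and black hand multimeter lying on its back, 142 by 72 by 46 mm, at the right; a bystander. Origin: centre of its underside.

How it is judged (in metres and radians):
On the way:
1. both front adapters stand on the mat while the adapter with the round plug is still in the rail (x of adapter_twin in the frame of mat between -0.06 and 0.06 m and y of adapter_twin in the frame of mat between -0.045 and 0.045 m and height (world z) of each of adapter_twin, adapter_flat below 0.008 m and angle between each of adapter_twin, adapter_flat's own z axis and vertical below 0.1 rad and x of adapter_flat in the frame of mat between -0.06 and 0.06 m and y of adapter_flat in the frame of mat between -0.045 and 0.045 m and x of adapter_round in the frame of rail above 0 m and z of adapter_round in the frame of rail below 0.02 m and y of adapter_round in the frame of rail between -0.01 and 0.01 m), for 0.2 s.
At the end, for the whole second after the job is handed in: The round-plug adapter stands under the receiver's lips within 6 mm of fully home; the twin-socket and the flat-header adapter stand upright in the rail, each within 12 mm of where it was at the start; all are released and at rest (x of adapter_round in the frame of receiver between 0.026 and 0.036 m and y of adapter_round in the frame of receiver between -0.006 and 0.006 m and z of adapter_round in the frame of receiver between 0.009 and 0.015 m and angle between each of adapter_round, adapter_twin, adapter_flat's own z axis and vertical below 0.08 rad and distance of each of adapter_twin, adapter_flat from where it was at the start of the episode below 0.012 m and linear speed of each of adapter_twin, adapter_flat, adapter_round below 0.02 m/s and angular speed of each of adapter_twin, adapter_flat, adapter_round below 0.2 rad/s); the robot touches nothing.
It fails at once if the label roll is moved by more than 2 cm (distance of label_roll from where it was at the start of the episode above 0.02 m).
It fails at once if the torque driver is moved by more than 2 cm (distance of torque_driver from where it was at the start of the episode above 0.02 m).
It fails at once if the multimeter is moved by more than 2 cm (distance of multimeter from where it was at the start of the episode above 0.02 m).
It also fails if it takes over 122 s, if anything falls off the work surface, if the arm or the gripper's body presses on something with over 40 N, if the wrist force passes 120 N, or if a joint passes its speed limit or range.

## Working session

There is one attempt and no reset: what is moved stays moved. The work goes in short steps, Python scripts to look and compute and a shell command to move; the robot and the scene stay as the last step left them, time stands still between calls to the robot, and variables do not carry over. Pictures are saved under pics/ and viewed, at most 14 in all, crops included, and the job is handed in when it is done.

```bash
ls; mkdir -p pics; python3 - <<'E'
from workcell import *
import cv2
for n in ("top","side"):
    cv2.imwrite(f"pics/{n}0.png",grab_frame(n)); m=camera_model(n); print(n,{k:(v if k!='T' else [[round(float(x),3) for x in r] for r in v]) for k,v in m.items()})
s=state(); print(s)
E
```

```text
pics
top {'fx': 528.2715020399675, 'fy': 528.2715020399675, 'cx': 319.53967710649977, 'cy': 239.80662281399148, 'T': [[0.025, 0.997, -0.069, 477.982], [-1.0, 0.026, 0.004, -86.395], [0.006, 0.069, 0.998, 1331.559], [0.0, 0.0, 0.0, 1.0]]}
side {'fx': 517.7212300143756, 'fy': 517.7212300143756, 'cx': 327.47341076539453, 'cy': 242.4183181310934, 'T': [[-1.0, -0.008, -0.019, 536.315], [-0.012, -0.522, 0.853, 1220.555], [-0.017, 0.853, 0.522, 835.596], [0.0, 0.0, 0.0, 1.0]]}
{'time_s': 0.1, 'qpos': array([-7.79797340e+01,  1.83457840e+01,  8.96985117e+01, -2.81423973e-04,
        7.20450368e+01, -1.14504021e+00]), 'qvel': array([-0.03288681, -0.12177426, -0.25251926,  0.0176429 ,  0.10503713,
       -0.01933701]), 'effort': array([ 8.21661024e-05, -4.13333952e+01, -2.32510060e+01,  7.28723849e-02,
        4.22470970e-02, -5.32895967e-05]), 'ee_pos': array([ 130.87605036, -559.44176292,  213.23248955]), 'ee_rot': array([-1.79910680e+02, -1.51763429e-03,  1.31653920e+01]), 'force': array([0.35575784, 0.90096996, 0.24707209]), 'torque': array([ 0.03097755, -0.02159208, -0.00760113]), 'gripper_force': 0.0, 'gripper_width': 91.38792611034229}
```

View pics/top0.png

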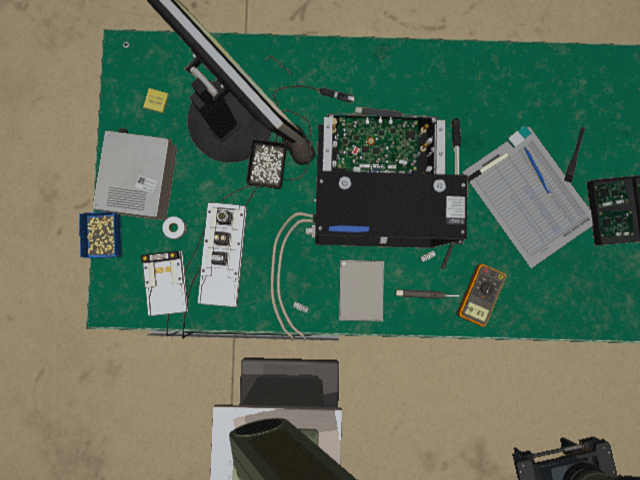

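View pics/side0.png

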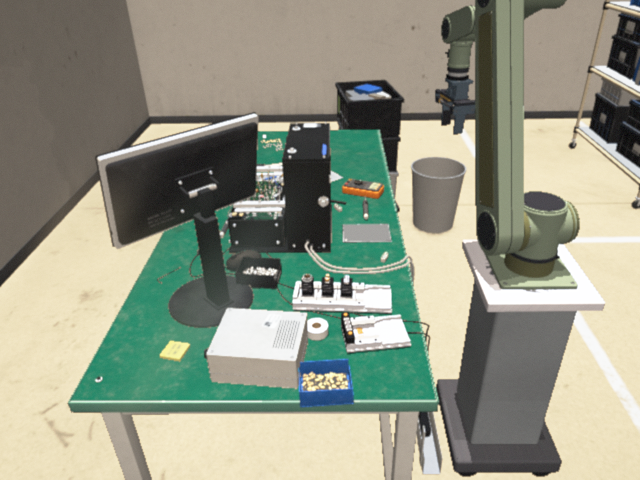

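The top view shows the rail at about (220,255), the receiver on the left at (165,283), the mat on the right at (361,290) and the jig at (390,180). The side view agrees. Next I'll enlarge the rail, receiver and mat.

```bash
python3 - <<'E'
import cv2
i=cv2.imread("pics/top0.png")
c=cv2.resize(i[196:326,130:260],None,fx=4.6,fy=4.6,interpolation=cv2.INTER_CUBIC); cv2.imwrite("pics/c1.png",c)
c=cv2.resize(i[230:340,300:420],None,fx=4,fy=4,interpolation=cv2.INTER_CUBIC); cv2.imwrite("pics/c2.png",c)
E
```

```text
(no output)
```

View pics/c1.png

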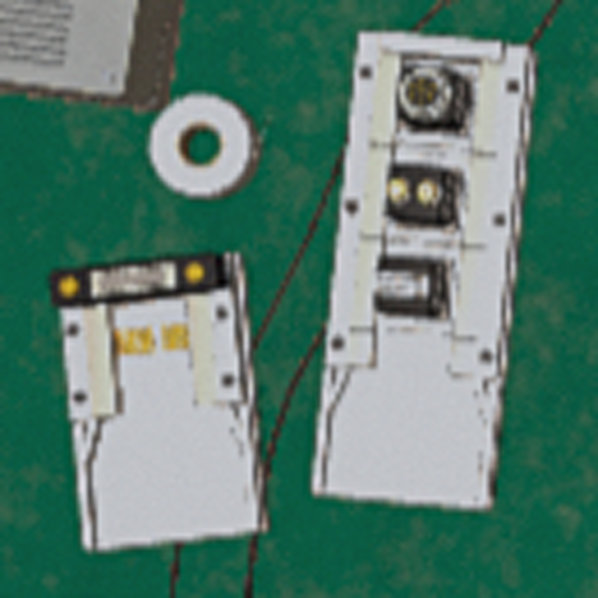

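View pics/c2.png

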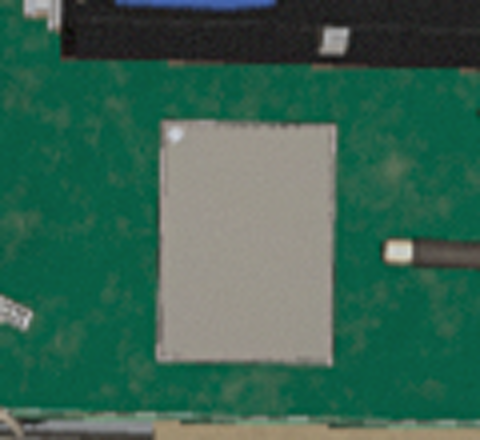

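The rear adapter is the round plug, the twin sockets are in the middle, and the flat header is in front. Rail corners in crop 1 are (360,32), (530,45), (488,507) and (313,493). Receiver front corners are (87,549) and (262,529), and its block's rear top corners are about (50,272) and (222,255). Mat corners in crop 2 are (161,121), (337,125), (332,365) and (156,362). Now I'll fit poses.

```bash
cat > h.py <<'E'
import numpy as np
from workcell import *
def ray(m,u,v,z):
    T=np.array(m["T"]); d=T[:3,:3]@np.array([(u-m["cx"])/m["fx"],-(v-m["cy"])/m["fy"],-1.]); o=T[:3,3]
    return (o+d*(z-o[2])/d[2])
def proj(m,P):
    T=np.array(m["T"]); p=(np.asarray(P)-T[:3,3])@T[:3,:3]
    return m["cx"]+m["fx"]*p[0]/-p[2], m["cy"]-m["fy"]*p[1]/-p[2]
def fit(loc,W):  # rigid 2D: W = c + R loc
    a=np.array([complex(*p) for p in loc]); w=np.array([complex(p[0],p[1]) for p in W])
    k=np.sum((w-w.mean())*np.conj(a-a.mean())); yaw=np.angle(k); sc=abs(k)/np.sum(abs(a-a.mean())**2)
    c=w.mean()-np.exp(1j*yaw)*a.mean(); r=abs(c+np.exp(1j*yaw)*a-w)
    return (round(c.real,1),round(c.imag,1),round(np.degrees(yaw),2)),"scale %.3f"%sc,"res",r.round(1)
def tw(f,x,y):
    t=np.radians(f[2]); return f[0]+x*np.cos(t)-y*np.sin(t), f[1]+x*np.sin(t)+y*np.cos(t)
E
python3 - <<'E'
from h import *
m=camera_model("top")
c1=lambda u,v:((u+.5)/4.6-.5+130,(v+.5)/4.6-.5+196)
c2=lambda u,v:((u+.5)/4-.5+300,(v+.5)/4-.5+230)
W=lambda c,pts,z:[ray(m,*c(*p),z)[:2] for p in pts]
print("rail",fit([(125,48),(125,-48),(-125,-48),(-125,48)],W(c1,[(360,32),(530,45),(488,507),(313,493)],28)))
print("rec",fit([(-75,-48),(-75,48),(75,48),(75,-48)],W(c1,[(262,529),(87,549)],28)+W(c1,[(50,272),(222,255)],48)))
print("rec lips",fit([(-75,-48),(-75,48),(-5,27),(-5,-27)],W(c1,[(262,529),(87,549),(103,413),(206,405)],28)))
print("mat",fit([(75,55),(75,-55),(-75,-55),(-75,55)],W(c2,[(161,121),(337,125),(332,365),(156,362)],3)))
print("tops round,twin,flat",np.round(W(c1,[(424,95),(413,191),(403,280)],63),1).tolist())
T=state(); print(T['ee_pos'],T['ee_rot'])
print(np.round(camera_model("wrist")["T"],3).tolist(), camera_model("wrist")["fx"])
E
```

```text
rail ((np.float64(527.9), np.float64(149.4), np.float64(-3.27)), 'scale 0.990', 'res', array([2.3, 2. , 1.6, 1.3]))
rec ((np.float64(452.9), np.float64(286.4), np.float64(8.1)), 'scale 0.973', 'res', array([1.8, 2.4, 2.4, 3.7]))
rec lips ((np.float64(454.0), np.float64(289.1), np.float64(9.21)), 'scale 0.990', 'res', array([1. , 2.9, 2.3, 1.9]))
mat ((np.float64(446.4), np.float64(-199.1), np.float64(0.07)), 'scale 1.001', 'res', array([0.2, 0.6, 0.4, 0.4]))
tops round,twin,flat [[617.1, 146.0], [566.5, 149.8], [519.9, 153.2]]
[ 130.87605036 -559.44176292  213.23248955] [-1.79910680e+02 -1.51763429e-03  1.31653920e+01]
[[0.228, 0.935, 0.273, 207.975], [-0.974, 0.219, 0.063, -541.673], [-0.001, -0.28, 0.96, 383.777], [0.0, 0.0, 0.0, 1.0]] 363.05295755446946
```

The rows are not in the units I measure in: shifts go in shares of 50 mm and turns go in shares of 60 degrees. I convert before sending: -8.5 degrees / 60 = -0.1417.

```bash
cat >> h.py <<'E'
from scipy.spatial.transform import Rotation as R
def plan(*pts):  # tool-axis rows from the present pose through world points, tool kept turned as it is
    s=state(); Rm=R.from_euler("xyz",s["ee_rot"],degrees=True).as_matrix(); p=np.array(s["ee_pos"])
    for q in pts:
        d=Rm.T@(np.array(q)-p); n=int(np.ceil(np.linalg.norm(d)/45)); print("total",d.round(1),"=",n,"x",(d/n).round(1)); p=np.array(q)
E
echo '{"dx":[0, 0, 0, 0, 0, 0, 0, 0], "dy":[0, 0, 0, 0, 0, 0, 0, 0], "dz":[0, 0, 0, 0, 0, 0, 0, 0], "drx":[0, 0, 0, 0, 0, 0, 0, 0], "dry":[0, 0, 0, 0, 0, 0, 0, 0], "drz":[-0.1417, -0.1417, -0.1417, -0.1417, -0.1417, -0.1417, -0.1417, -0.1417]}' > m.json && python3 -m pendant m.json
echo '{"dx":[0, 0], "dy":[0, 0], "dz":[0, 0], "drx":[0, 0], "dry":[0, 0], "drz":[-0.1417, 0]}' > m.json && python3 -m pendant m.json
python3 -c "
from h import *
plan((390,-230,230),(390,60,230),(440,215,230)); print(state()['qpos'].round(1))"
```

```text
time_s: 0.9
ee_pos: [130.9, -559.6, 213.5]
ee_rot: [-180.0, -0.1, 81.5]
force: [-0.4, -0.5, -1.0]
gripper_width: 91.5
gripper_force: 0.0
time_s: 1.1
ee_pos: [130.9, -559.6, 213.5]
ee_rot: [-180.0, -0.0, 89.7]
force: [0.5, -0.2, -0.9]
gripper_width: 91.1
gripper_force: 0.0
total [331.2 257.1 -16.2] = 10 x [33.1 25.7 -1.6]
total [ 2.9e+02 -1.8e+00  2.0e-01] = 7 x [41.4 -0.3  0. ]
total [1.553e+02 4.910e+01 1.000e-01] = 4 x [38.8 12.3  0. ]
[-78.   18.3  89.7   0.   72.  -77.6]
```

To row units: 33 mm is 0.66, 25.7 mm is 0.514.

```bash

echo '{"dx":[0.66, 0.66, 0.66, 0.66, 0.66, 0.66, 0.66, 0.66], "dy":[0.514, 0.514, 0.514, 0.514, 0.514, 0.514, 0.514, 0.514], "dz":[-0.04, -0.04, -0.04, -0.04, -0.04, -0.04, -0.04, -0.04], "drx":[0, 0, 0, 0, 0, 0, 0, 0], "dry":[0, 0, 0, 0, 0, 0, 0, 0], "drz":[0, 0, 0, 0, 0, 0, 0, 0]}' > m.json && python3 -m pendant m.json | head -2
echo '{"dx":[0.66, 0.66, 0.82, 0.82, 0.82, 0.82, 0.82, 0.82], "dy":[0.514, 0.514, 0, 0, 0, 0, 0, 0], "dz":[0, 0, 0, 0, 0, 0, 0, 0], "drx":[0, 0, 0, 0, 0, 0, 0, 0], "dry":[0, 0, 0, 0, 0, 0, 0, 0], "drz":[0, 0, 0, 0, 0, 0, 0, 0]}' > m.json && python3 -m pendant m.json|head -2
echo '{"dx":[0.82, 0.78, 0.78, 0.78, 0.78, 0], "dy":[0, 0.24, 0.24, 0.24, 0.24, 0], "dz":[0, 0, 0, 0, 0, 0], "drx":[0, 0, 0, 0, 0, 0], "dry":[0, 0, 0, 0, 0, 0], "drz":[0, 0, 0, 0, 0, 0]}' > m.json && python3 -m pendant m.json|head -3
echo '{"dx":[0, 0, 0, 0, 0, 0, 0, 0], "dy":[0, 0, 0, 0, 0, 0, 0, 0], "dz":[0, 0, 0, 0, 0, 0, 0, 0], "drx":[0, 0, 0, 0, 0, 0, 0, 0], "dry":[0, 0, 0, 0, 0, 0, 0, 0], "drz":[-0.1417, -0.1417, -0.1417, -0.1417, -0.1417, -0.1417, -0.1417, -0.1417]}' > m.json && python3 -m pendant m.json|head -3
echo '{"dx":[0, 0, 0, 0], "dy":[0, 0, 0, 0], "dz":[0, 0, 0, 0], "drx":[0, 0, 0, 0], "dry":[0, 0, 0, 0], "drz":[-0.1417, -0.1417, -0.03, 0]}' > m.json && python3 -m pendant m.json|head -3
python3 -c "
from h import *
import cv2
m=camera_model('wrist'); f=grab_frame('wrist'); cv2.imwrite('pics/w1.png',f); np.save('w1.npy',m,allow_pickle=True)
print({k:v for k,v in m.items() if k!='T'},np.round(m['T'],2)[:3,3])
print(state()['qpos'].round(1))"
```

```text
time_s: 1.9
ee_pos: [338.8, -295.6, 230.0]
time_s: 2.7
ee_pos: [390.9, 16.2, 229.9]
time_s: 3.3
ee_pos: [441.6, 215.3, 229.4]
ee_rot: [180.0, -0.1, 89.7]
time_s: 4.1
ee_pos: [440.0, 210.3, 229.8]
ee_rot: [-179.9, -0.0, 157.8]
time_s: 4.5
ee_pos: [440.1, 210.4, 229.8]
ee_rot: [-180.0, -0.0, 176.3]
{'fx': 363.05295755446946, 'fy': 363.05295755446946, 'cx': 318.1672442166679, 'cy': 244.50585017854706} [360.49 215.63 400.39]
[ 24.2   9.8  98.9  -0.   71.3 -62. ]
```

View pics/w1.png

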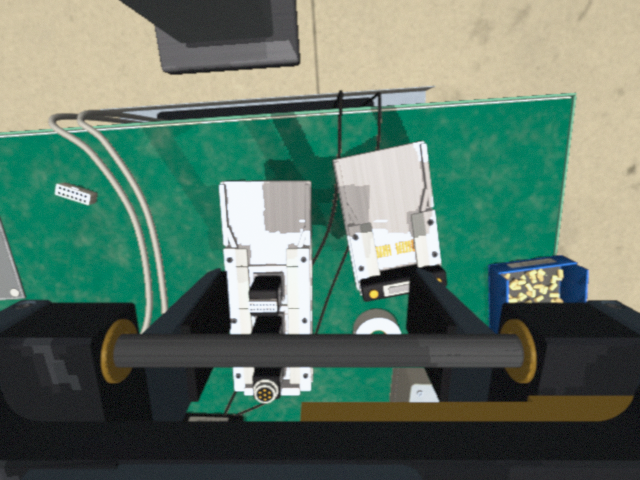

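The wrist view shows the rail's front edge at about (220..312,182), the receiver's at (333,158)–(425,143), and the adapters. I'll enlarge it for accurate corners.

```bash
python3 -c "
import cv2
i=cv2.imread('pics/w1.png'); cv2.imwrite('pics/w1c.png',cv2.resize(i[130:320,210:460],None,fx=3,fy=3,interpolation=cv2.INTER_CUBIC))"
```

```text
(no output)
```

View pics/w1c.png

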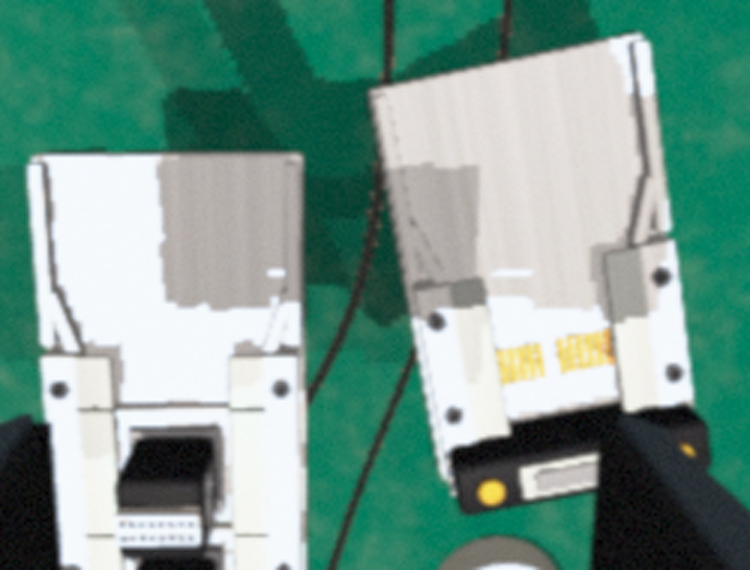

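```bash
python3 - <<'E'
from h import *
m=np.load('w1.npy',allow_pickle=True).item()
c=lambda u,v:((u+.5)/3-.5+210,(v+.5)/3-.5+130)
P=lambda n,u,v,z,cr=True:print(n,ray(m,*(c(u,v) if cr else (u,v)),z)[:2].round(1))
for n,u,v in [("rail lipL",40,355),("rail lipR",302,352),("gapL",110,354),("gapR",230,353),("scrL",59,390),("scrR",281,388),
 ("rec lipL",412,292),("rec lipR",672,240),("gapL",485,280),("gapR",607,250),("scr1L",436,321),("scr1R",661,277),("scr2L",453,415),("scr2R",674,372)]: P(n,u,v,28)
P("rail rear scrL",238,376,28,False);P("rail rear scrR",305,376,28,False)
for z in (12,28):
  for n,u,v in [("rail frontL",29,157),("rail frontR",301,155),("rec frontL",371,92),("rec frontR",640,36)]: P(n+str(z),u,v,z)
P("plug",265,391,76,False); P("flat centre",263,306.5,76,False)
mt=camera_model("top"); c1=lambda u,v:((u+.5)/4.6-.5+130,(v+.5)/4.6-.5+196)
for u,v in [(424,95),(413,191),(403,280)]: print("top cam adapters",ray(mt,*c1(u,v),76)[:2].round(1))
for u,v in [(365,72),(513,86),(337,343),(486,356)]: print("top rail screws",ray(mt,*c1(u,v),28)[:2].round(1))
for u,v in [(72,328),(222,313),(80,397),(228,380)]: print("top rec screws",ray(mt,*c1(u,v),28)[:2].round(1))
print("jig front", ray(mt,340,245,0)[:2].round())
E
```

```text
rail lipL [466.4 106.1]
rail lipR [471.3 199.6]
gapL [467.6 131.1]
gapR [470.  173.9]
scrL [479.9 111.1]
scrR [484.3 191.1]
rec lipL [451.8 239.7]
rec lipR [439.1 330.3]
gapL [449.1 265.4]
gapR [441.2 307.9]
scr1L [462.9 247.7]
scr1R [452.  326.8]
scr2L [498.6 252.6]
scr2R [487.3 332.2]
rail rear scrL [626.3 101.9]
rail rear scrR [631.4 181.9]
rail frontL12 [398.  107.6]
rail frontR12 [403.5 203.7]
rec frontL12 [383.4 229.5]
rec frontR12 [370.6 322.6]
rail frontL28 [396.4 112.1]
rail frontR28 [401.7 204.2]
rec frontL28 [382.4 229. ]
rec frontR28 [370.2 318.2]
plug [612.2 142.7]
flat centre [514.7 151.1]
top cam adapters [615.7 143.6]
top cam adapters [565.6 147.4]
top cam adapters [519.5 150.8]
top rail screws [632.6 184.7]
top rail screws [627.1 104.7]
top rail screws [486.5 193.8]
top rail screws [481.6 113.9]
top rec screws [490.9 335.6]
top rec screws [500.9 255.9]
top rec screws [454.2 329.6]
top rec screws [465.3 251.1]
jig front [ 559. -143.]
```

```bash
python3 -c "
from h import *
plan((515,150.5,229.8),(515,150.5,36))"
```

```text
total [-78.6 -55.1   0. ] = 3 x [-26.2 -18.4   0. ]
total [-1.000e-01  1.000e-01  1.938e+02] = 5 x [-0.   0.  38.8]
```

To row units: 39 mm is 0.78, -26.2 mm is -0.524.

```bash

echo '{"dx":[-0.524, -0.524, -0.524, 0, 0, 0, 0, 0], "dy":[-0.368, -0.368, -0.368, 0, 0, 0, 0, 0], "dz":[0, 0, 0, 0.78, 0.78, 0.78, 0.78, 0.5], "drx":[0, 0, 0, 0, 0, 0, 0, 0], "dry":[0, 0, 0, 0, 0, 0, 0, 0], "drz":[0, 0, 0, 0, 0, 0, 0, 0]}' > m.json && python3 -m pendant m.json 91
echo '{"dx":[0, 0], "dy":[0, 0], "dz":[0.26, 0], "drx":[0, 0], "dry":[0, 0], "drz":[0, 0]}' > m.json && python3 -m pendant m.json
echo '{"dx":[0, 0, 0, 0, 0, 0], "dy":[0, 0, 0, 0, 0, 0], "dz":[0, 0, 0, 0, 0, 0], "drx":[0, 0, 0, 0, 0, 0], "dry":[0, 0, 0, 0, 0, 0], "drz":[0, 0, 0, 0, 0, 0]}' > m.json && python3 -m pendant m.json 20 25
```

```text
time_s: 5.35
ee_pos: [513.8, 150.5, 46.3]
ee_rot: [-179.9, -0.2, 176.3]
force: [-0.1, -0.1, -0.2]
gripper_width: 90.8
gripper_force: 0.0
time_s: 5.55
ee_pos: [513.8, 150.6, 33.9]
ee_rot: [-179.9, -0.3, 176.3]
force: [-0.2, 0.1, 0.2]
gripper_width: 90.7
gripper_force: 0.0
time_s: 6.15
ee_pos: [515.6, 151.4, 36.2]
ee_rot: [180.0, 0.0, 176.5]
force: [0.4, -0.7, 0.5]
gripper_width: 45.8
gripper_force: 0.0
```

To row units: 10 mm is 0.2, -1.5 mm is -0.03.

```bash

echo '{"dx":[0, 0, 0, 0], "dy":[0, 0, 0, 0], "dz":[0, 0, 0, 0], "drx":[0, 0, 0, 0], "dry":[0, 0, 0, 0], "drz":[0, 0, 0, 0]}' > m.json && python3 -m pendant m.json
echo '{"dx":[0, 0], "dy":[0, 0], "dz":[-0.03, 0], "drx":[0, 0], "dry":[0, 0], "drz":[0, 0]}' > m.json && python3 -m pendant m.json
echo '{"dx":[0.2, 0], "dy":[0, 0], "dz":[0, 0], "drx":[0, 0], "dry":[0, 0], "drz":[0, 0]}' > m.json && python3 -m pendant m.json
```

```text
time_s: 6.55
ee_pos: [515.5, 151.2, 35.9]
ee_rot: [-180.0, -0.0, 176.5]
force: [-0.6, -0.5, 1.0]
gripper_width: 29.5
gripper_force: 25.0
time_s: 6.75
ee_pos: [515.5, 151.5, 37.4]
ee_rot: [180.0, -0.0, 176.5]
force: [1.0, 0.2, -1.2]
gripper_width: 29.7
gripper_force: 25.0
time_s: 6.95
ee_pos: [503.4, 151.8, 37.0]
ee_rot: [-180.0, -0.2, 176.5]
force: [-0.6, 0.0, -1.5]
gripper_width: 29.8
gripper_force: 25.0
```

To row units: 14 mm is 0.28, 12 mm is 0.24.

```bash

echo '{"dx":[0.28, 0.28, 0.28, 0.28, 0.24, 0], "dy":[0, 0, 0, 0, 0, 0], "dz":[0, 0, 0, 0, 0, 0], "drx":[0, 0, 0, 0, 0, 0], "dry":[0, 0, 0, 0, 0, 0], "drz":[0, 0, 0, 0, 0, 0]}' > m.json && python3 -m pendant m.json
echo '{"dx":[0, 0, 0, 0, 0], "dy":[0, 0, 0, 0, 0], "dz":[-0.2, -0.6, -0.6, -0.6, 0], "drx":[0, 0, 0, 0, 0], "dry":[0, 0, 0, 0, 0], "drz":[0, 0, 0, 0, 0]}' > m.json && python3 -m pendant m.json
```

```text
time_s: 7.55
ee_pos: [435.4, 156.0, 37.4]
ee_rot: [-180.0, -0.1, 176.5]
force: [-0.2, -0.7, -1.4]
gripper_width: 29.9
gripper_force: 25.0
time_s: 8.05
ee_pos: [441.6, 157.3, 142.1]
ee_rot: [179.8, 0.6, 176.5]
force: [1.4, -0.4, -1.4]
gripper_width: 29.7
gripper_force: 25.0
```

To row units: 8.5 degrees / 60 = 0.1417.

```bash

echo '{"dx":[0, 0, 0, 0, 0, 0, 0, 0], "dy":[0, 0, 0, 0, 0, 0, 0, 0], "dz":[0, 0, 0, 0, 0, 0, 0, 0], "drx":[0, 0, 0, 0, 0, 0, 0, 0], "dry":[0, 0, 0, 0, 0, 0, 0, 0], "drz":[0.1417, 0.1417, 0.1417, 0.1417, 0.1417, 0.1417, 0.1417, 0.1417]}' > m.json && python3 -m pendant m.json | head -3
echo '{"dx":[0, 0, 0, 0], "dy":[0, 0, 0, 0], "dz":[0, 0, 0, 0], "drx":[0, 0, 0, 0], "dry":[0, 0, 0, 0], "drz":[0.1417, 0.1417, 0.025, 0]}' > m.json && python3 -m pendant m.json
python3 -c "
from h import *
plan((430,-227,140),(430,-227,26))"
```

```text
time_s: 8.85
ee_pos: [437.8, 156.0, 136.9]
ee_rot: [-180.0, 0.0, 108.1]
time_s: 9.25
ee_pos: [437.8, 156.1, 137.1]
ee_rot: [-180.0, 0.0, 90.1]
force: [0.2, 0.4, -0.5]
gripper_width: 29.8
gripper_force: 25.0
total [-383.1   -8.3   -2.8] = 9 x [-42.6  -0.9  -0.3]
total [  0.   0. 114.] = 3 x [ 0.  0. 38.]
```

To row units: -43 mm is -0.86, -1 mm is -0.02.

```bash

echo '{"dx":[-0.86, -0.86, -0.86, -0.86, -0.86, -0.86, -0.86, -0.86], "dy":[-0.02, -0.02, -0.02, -0.02, -0.02, -0.02, -0.02, -0.02], "dz":[0, 0, 0, 0, 0, 0, 0, 0], "drx":[0, 0, 0, 0, 0, 0, 0, 0], "dry":[0, 0, 0, 0, 0, 0, 0, 0], "drz":[0, 0, 0, 0, 0, 0, 0, 0]}' > m.json && python3 -m pendant m.json|head -3
echo '{"dx":[-0.78, 0, 0, 0, 0, 0, 0], "dy":[0, 0, 0, 0, 0, 0, 0], "dz":[0, 0, 0.7, 0.7, 0.6, 0, 0], "drx":[0, 0, 0, 0, 0, 0, 0], "dry":[0, 0, 0, 0, 0, 0, 0], "drz":[0, 0, 0, 0, 0, 0, 0]}' > m.json && python3 -m pendant m.json
```

```text
time_s: 10.05
ee_pos: [429.2, -189.7, 137.5]
ee_rot: [180.0, 0.0, 90.1]
time_s: 10.75
ee_pos: [429.7, -226.5, 37.7]
ee_rot: [-180.0, -0.0, 90.0]
force: [0.8, 0.0, -1.4]
gripper_width: 30.1
gripper_force: 25.0
```

To row units: 7 mm is 0.14, 3.5 mm is 0.07.

```bash

echo '{"dx":[0, 0, 0, 0], "dy":[0, 0, 0, 0], "dz":[0.14, 0.07, 0, 0], "drx":[0, 0, 0, 0], "dry":[0, 0, 0, 0], "drz":[0, 0, 0, 0]}' > m.json && python3 -m pendant m.json
echo '{"dx":[0, 0, 0, 0, 0, 0], "dy":[0, 0, 0, 0, 0, 0], "dz":[0, 0, 0, 0, 0, 0], "drx":[0, 0, 0, 0, 0, 0], "dry":[0, 0, 0, 0, 0, 0], "drz":[0, 0, 0, 0, 0, 0]}' > m.json && python3 -m pendant m.json 91
echo '{"dx":[0, 0, 0, 0], "dy":[0, 0, 0, 0], "dz":[-0.8, -0.9, -0.9, 0], "drx":[0, 0, 0, 0], "dry":[0, 0, 0, 0], "drz":[0, 0, 0, 0]}' > m.json && python3 -m pendant m.json
python3 -c "
from h import *
plan((437,155,160))"
```

```text
time_s: 11.15
ee_pos: [429.7, -227.0, 27.4]
ee_rot: [180.0, 0.0, 90.0]
force: [0.2, 0.7, -0.9]
gripper_width: 29.8
gripper_force: 25.0
time_s: 11.75
ee_pos: [429.4, -226.9, 27.0]
ee_rot: [180.0, 0.0, 90.0]
force: [0.1, 0.1, 0.1]
gripper_width: 75.1
gripper_force: 0.0
time_s: 12.15
ee_pos: [433.0, -228.8, 162.9]
ee_rot: [179.3, 0.4, 90.0]
force: [0.2, -0.3, 0.2]
gripper_width: 90.7
gripper_force: 0.0
total [383.8   3.7   0.4] = 9 x [42.6  0.4  0. ]
```

To row units: 43 mm is 0.86.

```bash

echo '{"dx":[0.86, 0.86, 0.86, 0.86, 0.86, 0.86, 0.86, 0], "dy":[0, 0, 0, 0, 0, 0, 0, 0], "dz":[0, 0, 0, 0, 0, 0, 0, 0], "drx":[0, 0, 0, 0, 0, 0, 0, 0], "dry":[0, 0, 0, 0, 0, 0, 0, 0], "drz":[0, 0, 0, 0, 0, 0, 0, 0]}' > m.json && python3 -m pendant m.json|head -3
echo '{"dx":[0.37, 0.47, 0.55, 0.63, 0, 0, 0, 0], "dy":[0.68, 0.62, 0.53, 0.45, 0, 0, 0, 0], "dz":[0, 0, 0, 0, 0, 0, 0, 0], "drx":[0, 0, 0, 0, 0, 0, 0, 0], "dry":[0, 0, 0, 0, 0, 0, 0, 0], "drz":[-0.1417, -0.1417, -0.1417, -0.1417, -0.1417, -0.1417, -0.1417, -0.1417]}' > m.json && python3 -m pendant m.json|head -3
echo '{"dx":[0, 0, 0, 0], "dy":[0, 0, 0, 0], "dz":[0, 0, 0, 0], "drx":[0, 0, 0, 0], "dry":[0, 0, 0, 0], "drz":[-0.1417, -0.1417, -0.025, 0]}' > m.json && python3 -m pendant m.json
python3 -c "
from h import *
plan((565,147.5,157),(565,147.5,36))"
```

```text
time_s: 12.95
ee_pos: [429.0, 78.2, 156.2]
ee_rot: [-179.9, -0.1, 90.3]
time_s: 13.75
ee_pos: [514.7, 191.5, 155.8]
ee_rot: [-179.9, -0.1, 158.3]
time_s: 14.15
ee_pos: [514.8, 191.8, 156.3]
ee_rot: [-180.0, -0.0, 176.3]
force: [0.2, 0.5, -0.3]
gripper_width: 90.8
gripper_force: 0.0
total [-52.9 -41.   -0.7] = 2 x [-26.5 -20.5  -0.3]
total [-1.00e-01  1.00e-01  1.21e+02] = 3 x [-0.   0.  40.3]
```

To row units: 35 mm is 0.7, -26.5 mm is -0.53.

```bash

echo '{"dx":[-0.53, -0.53, 0, 0, 0, 0, 0, 0], "dy":[-0.41, -0.41, 0, 0, 0, 0, 0, 0], "dz":[0, 0, 0, 0.7, 0.7, 0.7, 0.32, 0], "drx":[0, 0, 0, 0, 0, 0, 0, 0], "dry":[0, 0, 0, 0, 0, 0, 0, 0], "drz":[0, 0, 0, 0, 0, 0, 0, 0]}' > m.json && python3 -m pendant m.json 91 
echo '{"dx":[0, 0, 0, 0, 0, 0, 0, 0], "dy":[0, 0, 0, 0, 0, 0, 0, 0], "dz":[0, 0, 0, 0, 0, 0, 0, 0], "drx":[0, 0, 0, 0, 0, 0, 0, 0], "dry":[0, 0, 0, 0, 0, 0, 0, 0], "drz":[0, 0, 0, 0, 0, 0, 0, 0]}' > m.json && python3 -m pendant m.json 20 25 |head -3
echo '{"dx":[0, 0], "dy":[0, 0], "dz":[0, 0], "drx":[0, 0], "dry":[0, 0], "drz":[0, 0]}' > m.json && python3 -m pendant m.json
```

```text
time_s: 14.95
ee_pos: [562.7, 148.0, 33.1]
ee_rot: [-179.9, -0.4, 176.4]
force: [-1.3, 0.3, -0.3]
gripper_width: 91.0
gripper_force: 0.0
time_s: 15.75
ee_pos: [565.3, 148.1, 36.0]
ee_rot: [-180.0, 0.0, 176.5]
time_s: 15.95
ee_pos: [565.3, 148.2, 36.0]
ee_rot: [-180.0, -0.0, 176.5]
force: [-0.3, -1.1, 1.1]
gripper_width: 29.9
gripper_force: 25.0
```

To row units: 20 mm is 0.4, -1.5 mm is -0.03.

```bash

echo '{"dx":[0, 0.2, 0.4, 0.4, 0.4, 0.4, 0.4, 0.4], "dy":[0, 0, 0, 0, 0, 0, 0, 0], "dz":[-0.03, 0, 0, 0, 0, 0, 0, 0], "drx":[0, 0, 0, 0, 0, 0, 0, 0], "dry":[0, 0, 0, 0, 0, 0, 0, 0], "drz":[0, 0, 0, 0, 0, 0, 0, 0]}' > m.json && python3 -m pendant m.json
echo '{"dx":[0, 0, 0, 0, 0, 0], "dy":[0, 0, 0, 0, 0, 0], "dz":[0, -0.2, -0.6, -0.6, -0.6, 0], "drx":[0, 0, 0, 0, 0, 0], "dry":[0, 0, 0, 0, 0, 0], "drz":[0, 0, 0, 0, 0, 0]}' > m.json && python3 -m pendant m.json
echo '{"dx":[0, 0, 0, 0, 0, 0, 0, 0], "dy":[0, 0, 0, 0, 0, 0, 0, 0], "dz":[0, 0, 0, 0, 0, 0, 0, 0], "drx":[0, 0, 0, 0, 0, 0, 0, 0], "dry":[0, 0, 0, 0, 0, 0, 0, 0], "drz":[0.1417, 0.1417, 0.1417, 0.1417, 0.1417, 0.1417, 0.1417, 0.1417]}' > m.json && python3 -m pendant m.json | head -3
echo '{"dx":[0, 0, 0, 0], "dy":[0, 0, 0, 0], "dz":[0, 0, 0, 0], "drx":[0, 0, 0, 0], "dry":[0, 0, 0, 0], "drz":[0.1417, 0.1417, 0.025, 0]}' > m.json && python3 -m pendant m.json
python3 -c "
from h import *
plan((430,-171,138),(430,-171,28))"
```

```text
time_s: 16.75
ee_pos: [433.6, 156.4, 37.3]
ee_rot: [-180.0, -0.1, 176.5]
force: [0.2, -0.3, -1.5]
gripper_width: 30.2
gripper_force: 25.0
time_s: 17.35
ee_pos: [439.7, 157.6, 142.1]
ee_rot: [179.8, 0.6, 176.4]
force: [0.7, 0.6, -1.4]
gripper_width: 29.5
gripper_force: 25.0
time_s: 18.15
ee_pos: [435.9, 156.3, 136.9]
ee_rot: [-180.0, 0.0, 108.1]
time_s: 18.55
ee_pos: [435.7, 156.4, 137.1]
ee_rot: [-180.0, 0.0, 90.1]
force: [-0.7, 0.0, -1.3]
gripper_width: 30.0
gripper_force: 25.0
total [-327.4   -6.2   -0.8] = 8 x [-40.9  -0.8  -0.1]
total [  0.   0. 110.] = 3 x [ 0.   0.  36.7]
```

To row units: -41 mm is -0.82, -0.8 mm is -0.016.

```bash

echo '{"dx":[-0.82, -0.82, -0.82, -0.82, -0.82, -0.82, -0.82, -0.82], "dy":[-0.016, -0.016, -0.016, -0.016, -0.016, -0.016, -0.016, -0.016], "dz":[0, 0, 0, 0, 0, 0, 0, 0], "drx":[0, 0, 0, 0, 0, 0, 0, 0], "dry":[0, 0, 0, 0, 0, 0, 0, 0], "drz":[0, 0, 0, 0, 0, 0, 0, 0]}' > m.json && python3 -m pendant m.json|head -3
echo '{"dx":[0, 0, 0, 0, 0, 0, 0, 0], "dy":[0, 0, 0, 0, 0, 0, 0, 0], "dz":[0, 0.7, 0.7, 0.58, 0.14, 0.07, 0, 0], "drx":[0, 0, 0, 0, 0, 0, 0, 0], "dry":[0, 0, 0, 0, 0, 0, 0, 0], "drz":[0, 0, 0, 0, 0, 0, 0, 0]}' > m.json && python3 -m pendant m.json
echo '{"dx":[0, 0, 0, 0, 0, 0], "dy":[0, 0, 0, 0, 0, 0], "dz":[0, 0, 0, 0, 0, 0], "drx":[0, 0, 0, 0, 0, 0], "dry":[0, 0, 0, 0, 0, 0], "drz":[0, 0, 0, 0, 0, 0]}' > m.json && python3 -m pendant m.json 91
echo '{"dx":[0, 0, 0, 0, 0], "dy":[0, 0, 0, 0, 0], "dz":[-0.8, -0.9, -0.9, 0, 0], "drx":[0, 0, 0, 0, 0], "dry":[0, 0, 0, 0, 0], "drz":[0, 0, 0, 0, 0]}' > m.json && python3 -m pendant m.json
python3 -c "
from h import *
import cv2
m=camera_model('wrist'); cv2.imwrite('pics/w2.png',grab_frame('wrist'))
for z in (3,79): print([np.round(proj(m,(a,b,z))) for a,b in ((430,-227),(430,-171))])
plan((430,77,160),(515,151,160))"
```

```text
time_s: 19.35
ee_pos: [428.8, -173.4, 137.5]
ee_rot: [180.0, 0.0, 90.1]
time_s: 20.15
ee_pos: [430.1, -171.9, 29.2]
ee_rot: [179.8, 0.1, 90.0]
force: [-0.2, -0.0, -1.5]
gripper_width: 30.1
gripper_force: 25.0
time_s: 20.75
ee_pos: [429.0, -171.6, 28.0]
ee_rot: [180.0, 0.0, 90.0]
force: [-0.2, 0.5, -0.8]
gripper_width: 75.0
gripper_force: 0.0
time_s: 21.25
ee_pos: [429.2, -171.7, 158.6]
ee_rot: [179.9, 0.1, 90.0]
force: [-0.2, 0.3, -0.7]
gripper_width: 90.8
gripper_force: 0.0
[array([319., 283.]), array([319., 227.])]
[array([319., 321.]), array([319., 252.])]
total [248.3   1.6  -2.6] = 6 x [41.4  0.3 -0.4]
total [74.  85.  -0.1] = 3 x [24.7 28.3 -0. ]
```

View pics/w2.png

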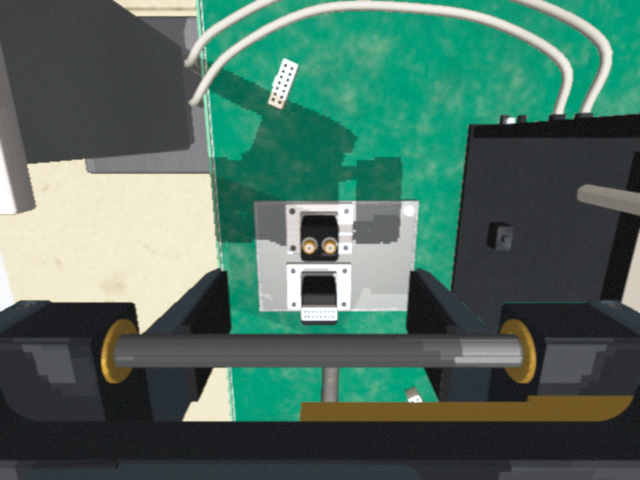

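The picture shows both adapters upright on the mat, twin at (319,245) and flat at (319,315), with neither touching the other. Next is the round adapter.

To row units: 41.4 mm is 0.828.

```bash

echo '{"dx":[0.828, 0.828, 0.828, 0.828, 0.828, 0.828, 0], "dy":[0, 0, 0, 0, 0, 0, 0], "dz":[0, 0, 0, 0, 0, 0, 0], "drx":[0, 0, 0, 0, 0, 0, 0], "dry":[0, 0, 0, 0, 0, 0, 0], "drz":[0, 0, 0, 0, 0, 0, 0]}' > m.json && python3 -m pendant m.json|head -3
echo '{"dx":[0.494, 0.494, 0.494, 0, 0, 0, 0, 0], "dy":[0.566, 0.566, 0.566, 0, 0, 0, 0, 0], "dz":[0, 0, 0, 0, 0, 0, 0, 0], "drx":[0, 0, 0, 0, 0, 0, 0, 0], "dry":[0, 0, 0, 0, 0, 0, 0, 0], "drz":[0, 0, 0, 0, -0.1417, -0.1417, -0.1417, -0.1417]}' > m.json && python3 -m pendant m.json|head -3
echo '{"dx":[0, 0, 0, 0, 0, 0, 0, 0], "dy":[0, 0, 0, 0, 0, 0, 0, 0], "dz":[0, 0, 0, 0, 0, 0, 0, 0], "drx":[0, 0, 0, 0, 0, 0, 0, 0], "dry":[0, 0, 0, 0, 0, 0, 0, 0], "drz":[-0.1417, -0.1417, -0.1417, -0.1417, -0.1417, -0.1417, -0.025, 0]}' > m.json && python3 -m pendant m.json
python3 -c "
from h import *
plan((615,145,160),(615,145,36))"
```

```text
time_s: 22.0
ee_pos: [427.7, 80.5, 156.0]
ee_rot: [-179.8, -0.0, 90.3]
time_s: 22.8
ee_pos: [512.5, 149.2, 156.2]
ee_rot: [-179.7, -0.1, 124.3]
time_s: 23.6
ee_pos: [513.2, 149.8, 156.9]
ee_rot: [-179.9, -0.1, 176.3]
force: [0.1, 0.1, 0.6]
gripper_width: 90.8
gripper_force: 0.0
total [-101.9    1.7   -3.3] = 3 x [-34.    0.6  -1.1]
total [-3.00e-01  1.00e-01  1.24e+02] = 3 x [-0.1  0.  41.3]
```

To row units: 35 mm is 0.7, -34 mm is -0.68.

```bash

echo '{"dx":[-0.68, -0.68, -0.68, 0, 0, 0, 0, 0], "dy":[-0.012, -0.012, -0.012, 0, 0, 0, 0, 0], "dz":[0, 0, 0, 0, 0.7, 0.7, 0.7, 0.32], "drx":[0, 0, 0, 0, 0, 0, 0, 0], "dry":[0, 0, 0, 0, 0, 0, 0, 0], "drz":[0, 0, 0, 0, 0, 0, 0, 0]}' > m.json && python3 -m pendant m.json 91 
echo '{"dx":[0, 0], "dy":[0, 0], "dz":[0, 0], "drx":[0, 0], "dry":[0, 0], "drz":[0, 0]}' > m.json && python3 -m pendant m.json
```

```text
time_s: 24.4
ee_pos: [612.3, 141.9, 33.2]
ee_rot: [-179.9, -0.4, 176.3]
force: [-0.2, 0.6, -1.0]
gripper_width: 91.3
gripper_force: 0.0
time_s: 24.6
ee_pos: [615.4, 142.7, 37.2]
ee_rot: [-180.0, -0.0, 176.4]
force: [0.1, 0.0, 0.2]
gripper_width: 91.3
gripper_force: 0.0
```

```bash

echo '{"dx":[0, 0, 0, 0, 0, 0, 0, 0], "dy":[0.046, 0, 0, 0, 0, 0, 0, 0], "dz":[0.02, 0, 0, 0, 0, 0, 0, 0], "drx":[0, 0, 0, 0, 0, 0, 0, 0], "dry":[0, 0, 0, 0, 0, 0, 0, 0], "drz":[0, 0, 0, 0, 0, 0, 0, 0]}' > m.json && python3 -m pendant m.json 20 25 |head -3
echo '{"dx":[0, 0, 0, 0, 0], "dy":[0, 0, 0, 0, 0], "dz":[0, 0, 0, -0.03, 0], "drx":[0, 0, 0, 0, 0], "dry":[0, 0, 0, 0, 0], "drz":[0, 0, 0, 0, 0]}' > m.json && python3 -m pendant m.json
echo '{"dx":[0.2, 0.4, 0.4, 0.4, 0.4, 0.4, 0.4, 0], "dy":[0, 0, 0, 0, 0, 0, 0, 0], "dz":[0, 0, 0, 0, 0, 0, 0, 0], "drx":[0, 0, 0, 0, 0, 0, 0, 0], "dry":[0, 0, 0, 0, 0, 0, 0, 0], "drz":[0, 0, 0, 0, 0, 0, 0, 0]}' > m.json && python3 -m pendant m.json
echo '{"dx":[0.4, 0.4, 0.2, 0], "dy":[0, 0, 0, 0], "dz":[0, 0, 0, 0], "drx":[0, 0, 0, 0], "dry":[0, 0, 0, 0], "drz":[0, 0, 0, 0]}' > m.json && python3 -m pendant m.json
```

```text
time_s: 25.4
ee_pos: [615.9, 144.9, 35.9]
ee_rot: [-180.0, -0.0, 176.5]
time_s: 25.9
ee_pos: [615.9, 145.3, 37.4]
ee_rot: [180.0, -0.0, 176.5]
force: [0.5, -0.6, -0.6]
gripper_width: 30.0
gripper_force: 25.0
time_s: 26.7
ee_pos: [482.2, 152.8, 37.2]
ee_rot: [-179.9, -0.2, 176.5]
force: [0.2, -1.0, -1.1]
gripper_width: 29.9
gripper_force: 25.0
time_s: 27.1
ee_pos: [435.4, 156.2, 37.5]
ee_rot: [-180.0, -0.0, 176.5]
force: [0.4, 0.2, -0.4]
gripper_width: 29.7
gripper_force: 25.0
```

To row units: -25 mm is -0.5, -10 mm is -0.2, -5.8 degrees / 60 = -0.0967.

```bash

echo '{"dx":[0, 0, 0, 0, 0, 0], "dy":[0, 0, 0, 0, 0, 0], "dz":[-0.2, -0.5, -0.5, 0, 0, 0], "drx":[0, 0, 0, 0, 0, 0], "dry":[0, 0, 0, 0, 0, 0], "drz":[0, 0, 0, -0.0967, -0.0967, 0]}' > m.json && python3 -m pendant m.json
python3 -c "
from h import *
plan((412,282.3,96),(412,282.3,39))"
```

```text
time_s: 27.7
ee_pos: [437.9, 156.4, 98.5]
ee_rot: [180.0, 0.2, -172.0]
force: [0.0, 0.6, -1.3]
gripper_width: 29.9
gripper_force: 25.0
total [  8.  128.3   2.5] = 3 x [ 2.7 42.8  0.8]
total [ 0.2 -0.  57. ] = 2 x [ 0.1 -0.  28.5]
```

To row units: 42.8 mm is 0.856, 25 mm is 0.5.

```bash

echo '{"dx":[0.054, 0.054, 0.054, 0, 0, 0, 0, 0], "dy":[0.856, 0.856, 0.856, 0, 0, 0, 0, 0], "dz":[0, 0, 0, 0, 0.5, 0.4, 0, 0], "drx":[0, 0, 0, 0, 0, 0, 0, 0], "dry":[0, 0, 0, 0, 0, 0, 0, 0], "drz":[0, 0, 0, 0, 0, 0, 0, 0]}' > m.json && python3 -m pendant m.json
echo '{"dx":[0, 0, 0, 0], "dy":[0, 0, 0, 0], "dz":[0.16, 0.1, 0, 0], "drx":[0, 0, 0, 0], "dry":[0, 0, 0, 0], "drz":[0, 0, 0, 0]}' > m.json && python3 -m pendant m.json
python3 -c "
from h import *
plan((412,282.3,37.5),(432,285.1,37.5))"
```

```text
time_s: 28.5
ee_pos: [410.8, 281.9, 52.7]
ee_rot: [-180.0, -0.0, -172.0]
force: [0.1, -0.5, 0.3]
gripper_width: 30.1
gripper_force: 25.0
time_s: 28.9
ee_pos: [410.3, 282.2, 39.5]
ee_rot: [-180.0, 0.0, -171.9]
force: [0.4, -0.0, -1.5]
gripper_width: 30.2
gripper_force: 25.0
total [-1.7 -0.1  2. ] = 1 x [-1.7 -0.1  2. ]
total [-20.2  -0.    0. ] = 1 x [-20.2  -0.    0. ]
```

To row units: -6 mm is -0.12, -5 mm is -0.1.

```bash

echo '{"dx":[0, -0.12, -0.12, -0.1, 0], "dy":[0, 0, 0, 0, 0], "dz":[0.04, 0, 0, 0, 0], "drx":[0, 0, 0, 0, 0], "dry":[0, 0, 0, 0, 0], "drz":[0, 0, 0, 0, 0]}' > m.json && python3 -m pendant m.json 
echo '{"dx":[-0.12, -0.12, -0.12, -0.12, 0], "dy":[0, 0, 0, 0, 0], "dz":[0, 0, 0, 0, 0], "drx":[0, 0, 0, 0, 0], "dry":[0, 0, 0, 0, 0], "drz":[0, 0, 0, 0, 0]}' > m.json && python3 -m pendant m.json
echo '{"dx":[-0.12, -0.12, -0.12, -0.12, 0], "dy":[0, 0, 0, 0, 0], "dz":[0, 0, 0, 0, 0], "drx":[0, 0, 0, 0, 0], "dry":[0, 0, 0, 0, 0], "drz":[0, 0, 0, 0, 0]}' > m.json && python3 -m pendant m.json
```

```text
time_s: 29.4
ee_pos: [428.2, 284.9, 37.5]
ee_rot: [180.0, 0.1, -172.0]
force: [-0.6, -0.1, -2.2]
gripper_width: 30.4
gripper_force: 25.0
time_s: 29.9
ee_pos: [451.9, 288.2, 37.5]
ee_rot: [180.0, 0.1, -172.0]
force: [-0.4, -0.1, -0.8]
gripper_width: 29.6
gripper_force: 25.0
time_s: 30.4
ee_pos: [475.7, 291.6, 37.5]
ee_rot: [180.0, 0.1, -172.0]
force: [0.9, -0.7, -0.9]
gripper_width: 29.7
gripper_force: 25.0
```

To row units: -2.5 mm is -0.05, -2 mm is -0.04.

```bash

echo '{"dx":[-0.05, -0.04, 0], "dy":[0, 0, 0], "dz":[0.02, 0, 0], "drx":[0, 0, 0], "dry":[0, 0, 0], "drz":[0, 0, 0]}' > m.json && python3 -m pendant m.json|sed -n 2,4p
for i in 1; do echo '{"dx":[-0.03, 0], "dy":[0, 0], "dz":[0, 0], "drx":[0, 0], "dry":[0, 0], "drz":[0, 0]}' > m.json && python3 -m pendant m.json|sed -n 2,4p; echo '{"dx":[-0.03, 0], "dy":[0, 0], "dz":[0, 0], "drx":[0, 0], "dry":[0, 0], "drz":[0, 0]}' > m.json && python3 -m pendant m.json|sed -n 2,4p;echo '{"dx":[-0.02, 0], "dy":[0, 0], "dz":[0, 0], "drx":[0, 0], "dry":[0, 0], "drz":[0, 0]}' > m.json && python3 -m pendant m.json|sed -n 2,4p; done
```

```text
ee_pos: [479.1, 292.0, 36.4]
ee_rot: [-180.0, 0.0, -171.9]
force: [-0.1, -0.2, -1.1]
ee_pos: [480.6, 292.2, 36.5]
ee_rot: [-180.0, 0.0, -171.9]
force: [1.3, -0.2, -0.9]
ee_pos: [482.1, 292.4, 36.5]
ee_rot: [-180.0, 0.0, -171.9]
force: [0.1, 0.2, -0.5]
ee_pos: [482.4, 292.4, 36.3]
ee_rot: [-180.0, -0.1, -171.9]
force: [-1.4, -0.1, -0.6]
```

To row units: -1.5 mm is -0.03.

```bash

echo '{"dx":[-0.03, 0], "dy":[0, 0], "dz":[0, 0], "drx":[0, 0], "dry":[0, 0], "drz":[0, 0]}' > m.json && python3 -m pendant m.json|sed -n 2,4p
echo '{"dx":[-0.03, 0], "dy":[0, 0], "dz":[0, 0], "drx":[0, 0], "dry":[0, 0], "drz":[0, 0]}' > m.json && python3 -m pendant m.json|sed -n 2,4p
```

```text
ee_pos: [482.6, 292.3, 36.1]
ee_rot: [-180.0, -0.2, -172.0]
force: [-6.1, 0.0, 0.9]
ee_pos: [482.6, 292.2, 36.0]
ee_rot: [-179.9, -0.4, -172.0]
force: [-8.5, -1.0, 2.4]
```

The rows are not in the units I measure in: shifts go in shares of 50 mm and turns go in shares of 60 degrees. I convert before sending: 2.5 mm is 0.05.

```bash

echo '{"dx":[0.05, 0], "dy":[0, 0], "dz":[0, 0], "drx":[0, 0], "dry":[0, 0], "drz":[0, 0]}' > m.json && python3 -m pendant m.json|sed -n 2,4p
echo '{"dx":[0, 0, 0, 0, 0, 0, 0], "dy":[0, 0, 0, 0, 0, 0, 0], "dz":[0, 0, 0, 0, 0, 0, 0], "drx":[0, 0, 0, 0, 0, 0, 0], "dry":[0, 0, 0, 0, 0, 0, 0], "drz":[0, 0, 0, 0, 0, 0, 0]}' > m.json && python3 -m pendant m.json 91
echo '{"dx":[0, 0, 0, 0.8, 0.8, 0, 0], "dy":[0, 0, 0, 0, 0, 0, 0], "dz":[-0.8, -0.8, -0.8, 0, 0, 0, 0], "drx":[0, 0, 0, 0, 0, 0, 0], "dry":[0, 0, 0, 0, 0, 0, 0], "drz":[0, 0, 0, 0, 0, 0, 0]}' > m.json && python3 -m pendant m.json
python3 -c "
from h import *
import cv2
m=camera_model('wrist'); f=grab_frame('wrist'); cv2.imwrite('pics/w3.png',f)
print(np.round(proj(m,(482.5,292.3,76))))
u,v=map(int,proj(m,(470,290,28))); cv2.imwrite('pics/w3c.png',cv2.resize(f[max(v-100,0):v+100,u-130:u+130],None,fx=3,fy=3,interpolation=cv2.INTER_CUBIC))"
```

```text
ee_pos: [482.5, 292.2, 36.1]
ee_rot: [-180.0, -0.1, -171.9]
force: [-3.6, -0.4, -0.6]
time_s: 32.6
ee_pos: [483.5, 292.6, 36.4]
ee_rot: [-180.0, 0.0, -171.9]
force: [0.4, -0.3, 0.5]
gripper_width: 83.0
gripper_force: 0.0
time_s: 33.3
ee_pos: [404.0, 281.4, 156.8]
ee_rot: [180.0, 0.1, -171.9]
force: [0.6, 0.1, 0.2]
gripper_width: 91.3
gripper_force: 0.0
[318. 349.]
```

View pics/w3c.png

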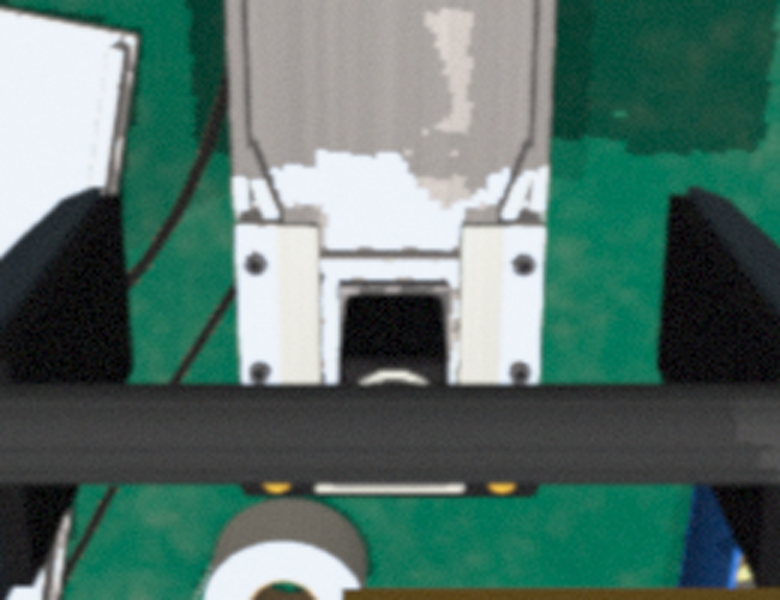

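The crop shows the round adapter square under the receiver's lips, in line and clear of the fingers. The contact force appeared at x 482.5, where 483 was predicted, so it is home. Now I'll fetch the twin adapter.

To row units: 8.5 degrees / 60 = 0.1417.

```bash

echo '{"dx":[0, 0, 0, 0, 0, 0, 0, 0], "dy":[0, 0, 0, 0, 0, 0, 0, 0], "dz":[0, 0, 0, 0, 0, 0, 0, 0], "drx":[0, 0, 0, 0, 0, 0, 0, 0], "dry":[0, 0, 0, 0, 0, 0, 0, 0], "drz":[0.1417, 0.1417, 0.1417, 0.1417, 0.1417, 0.1417, 0.1417, 0.1417]}' > m.json && python3 -m pendant m.json | head -3
echo '{"dx":[0, 0, 0, 0, 0], "dy":[0, 0, 0, 0, 0], "dz":[0, 0, 0, 0, 0], "drx":[0, 0, 0, 0, 0], "dry":[0, 0, 0, 0, 0], "drz":[0.1417, 0.1417, 0.1417, 0.075, 0]}' > m.json && python3 -m pendant m.json
python3 -c "
from h import *
plan((429.5,-171.7,158),(429.5,-171.7,27.5))"
```

```text
time_s: 34.15
ee_pos: [405.8, 281.8, 156.2]
ee_rot: [180.0, 0.0, 119.7]
time_s: 34.65
ee_pos: [405.6, 281.7, 156.2]
ee_rot: [180.0, -0.0, 90.0]
force: [0.3, -1.0, -0.2]
gripper_width: 90.9
gripper_force: 0.0
total [-453.4   23.6   -1.8] = 11 x [-41.2   2.1  -0.2]
total [-0.000e+00 -1.000e-01  1.305e+02] = 3 x [-0.  -0.  43.5]
```

To row units: -41.2 mm is -0.824, 2 mm is 0.04.

```bash

echo '{"dx":[-0.824, -0.824, -0.824, -0.824, -0.824, -0.824, -0.824, -0.824], "dy":[0.04, 0.04, 0.04, 0.04, 0.04, 0.04, 0.04, 0.04], "dz":[0, 0, 0, 0, 0, 0, 0, 0], "drx":[0, 0, 0, 0, 0, 0, 0, 0], "dry":[0, 0, 0, 0, 0, 0, 0, 0], "drz":[0, 0, 0, 0, 0, 0, 0, 0]}' > m.json && python3 -m pendant m.json | head -3
echo '{"dx":[-0.824, -0.824, -0.824, 0, 0, 0, 0, 0], "dy":[0.05, 0.05, 0.05, 0, 0, 0, 0, 0], "dz":[0, 0, 0, 0, 0.8, 0.8, 0, 0], "drx":[0, 0, 0, 0, 0, 0, 0, 0], "dry":[0, 0, 0, 0, 0, 0, 0, 0], "drz":[0, 0, 0, 0, 0, 0, 0, 0]}' > m.json && python3 -m pendant m.json
python3 -c "
from h import *
plan((429.5,-171.7,27.5))"
```

```text
time_s: 35.45
ee_pos: [421.4, -50.3, 156.6]
ee_rot: [179.9, 0.0, 90.2]
time_s: 36.25
ee_pos: [428.7, -171.6, 76.7]
ee_rot: [-180.0, -0.0, 90.1]
force: [-0.7, -0.2, 1.3]
gripper_width: 91.2
gripper_force: 0.0
total [-0.1  0.9 49.2] = 2 x [-0.1  0.4 24.6]
```

To row units: 24.5 mm is 0.49, 0.5 mm is 0.01.

```bash

echo '{"dx":[0, 0, 0, 0], "dy":[0.01, 0, 0, 0], "dz":[0.49, 0.49, 0, 0], "drx":[0, 0, 0, 0], "dry":[0, 0, 0, 0], "drz":[0, 0, 0, 0]}' > m.json && python3 -m pendant m.json | head -4
echo '{"dx":[0, 0, 0, 0, 0, 0, 0, 0], "dy":[0, 0, 0, 0, 0, 0, 0, 0], "dz":[0, 0, 0, 0, 0, 0, 0, 0], "drx":[0, 0, 0, 0, 0, 0, 0, 0], "dry":[0, 0, 0, 0, 0, 0, 0, 0], "drz":[0, 0, 0, 0, 0, 0, 0, 0]}' > m.json && python3 -m pendant m.json 20 25 |head -3
echo '{"dx":[0, 0, 0, 0, 0, 0, 0, 0], "dy":[0, 0, 0, 0, 0, 0, 0, 0], "dz":[0, 0, -0.2, -0.8, -0.8, -0.4, 0, 0], "drx":[0, 0, 0, 0, 0, 0, 0, 0], "dry":[0, 0, 0, 0, 0, 0, 0, 0], "drz":[0, 0, 0, 0, 0, 0, 0, 0]}' > m.json && python3 -m pendant m.json
python3 -c "
from h import *
plan((436,156.5,137))"
```

```text
time_s: 36.65
ee_pos: [430.2, -172.2, 29.1]
ee_rot: [179.9, 0.1, 90.1]
force: [-0.3, 0.1, -0.2]
time_s: 37.45
ee_pos: [429.0, -171.9, 27.5]
ee_rot: [180.0, 0.0, 90.1]
time_s: 38.25
ee_pos: [428.1, -171.6, 137.2]
ee_rot: [-180.0, -0.0, 90.1]
force: [0.2, 0.2, -3.5]
gripper_width: 29.8
gripper_force: 25.0
total [3.281e+02 8.300e+00 2.000e-01] = 8 x [41.  1.  0.]
```

To row units: 41 mm is 0.82, 1 mm is 0.02.

```bash

echo '{"dx":[0.82, 0.82, 0.82, 0.82, 0.82, 0.82, 0.82, 0.82], "dy":[0.02, 0.02, 0.02, 0.02, 0.02, 0.02, 0.02, 0.02], "dz":[0, 0, 0, 0, 0, 0, 0, 0], "drx":[0, 0, 0, 0, 0, 0, 0, 0], "dry":[0, 0, 0, 0, 0, 0, 0, 0], "drz":[0, 0, 0, 0, 0, 0, 0, 0]}' > m.json && python3 -m pendant m.json | head -3
echo '{"dx":[0, 0, 0, 0, 0, 0, 0, 0], "dy":[0, 0, 0, 0, 0, 0, 0, 0], "dz":[0, 0, 0, 0, 0, 0, 0, 0], "drx":[0, 0, 0, 0, 0, 0, 0, 0], "dry":[0, 0, 0, 0, 0, 0, 0, 0], "drz":[0, -0.1417, -0.1417, -0.1417, -0.1417, -0.1417, -0.1417, -0.1417]}' > m.json && python3 -m pendant m.json | head -3
echo '{"dx":[0, 0, 0, 0, 0, 0], "dy":[0, 0, 0, 0, 0, 0], "dz":[0, 0, 0, 0, 0, 0], "drx":[0, 0, 0, 0, 0, 0], "dry":[0, 0, 0, 0, 0, 0], "drz":[-0.1417, -0.1417, -0.1417, -0.0233, 0, 0]}' > m.json && python3 -m pendant m.json
python3 -c "
from h import *
plan((435.4,156.2,137),(435.4,156.2,38))"
```

```text
time_s: 39.05
ee_pos: [434.7, 157.4, 135.4]
ee_rot: [-179.8, 0.1, 90.1]
time_s: 39.85
ee_pos: [435.0, 155.0, 135.6]
ee_rot: [-179.8, -0.2, 149.9]
time_s: 40.45
ee_pos: [436.0, 155.8, 136.8]
ee_rot: [-180.0, -0.1, 176.3]
force: [-0.7, 0.2, -2.1]
gripper_width: 30.0
gripper_force: 25.0
total [ 0.6  0.4 -0.2] = 1 x [ 0.6  0.4 -0.2]
total [-0.1  0.1 99. ] = 3 x [-0.  0. 33.]
```

To row units: 30 mm is 0.6, 20 mm is 0.4.

```bash

echo '{"dx":[0.012, 0, 0, 0, 0, 0, 0], "dy":[0.008, 0, 0, 0, 0, 0, 0], "dz":[0.6, 0.6, 0.4, 0.2, 0.1, 0, 0], "drx":[0, 0, 0, 0, 0, 0, 0], "dry":[0, 0, 0, 0, 0, 0, 0], "drz":[0, 0, 0, 0, 0, 0, 0]}' > m.json && python3 -m pendant m.json 
echo '{"dx":[0, 0, 0], "dy":[0, 0, 0], "dz":[0.08, 0, 0], "drx":[0, 0, 0], "dry":[0, 0, 0], "drz":[0, 0, 0]}' > m.json && python3 -m pendant m.json |head -4
echo '{"dx":[-0.12, -0.12, -0.12, -0.12, 0], "dy":[0, 0, 0, 0, 0], "dz":[0, 0, 0, 0, 0], "drx":[0, 0, 0, 0, 0], "dry":[0, 0, 0, 0, 0], "drz":[0, 0, 0, 0, 0]}' > m.json && python3 -m pendant m.json
```

```text
time_s: 41.15
ee_pos: [436.6, 156.9, 43.2]
ee_rot: [180.0, 0.1, 176.5]
force: [-0.9, 0.7, -1.9]
gripper_width: 29.8
gripper_force: 25.0
time_s: 41.45
ee_pos: [435.9, 156.6, 38.7]
ee_rot: [180.0, 0.0, 176.5]
force: [-0.2, -0.5, -1.6]
time_s: 41.95
ee_pos: [461.1, 155.2, 38.5]
ee_rot: [180.0, 0.1, 176.4]
force: [-0.4, -0.5, -1.1]
gripper_width: 30.0
gripper_force: 25.0
```

To row units: -16 mm is -0.32, -14 mm is -0.28.

```bash

echo '{"dx":[-0.12, -0.28, -0.32, -0.32, 0], "dy":[0, 0, 0, 0, 0], "dz":[0.016, 0, 0, 0, 0], "drx":[0, 0, 0, 0, 0], "dry":[0, 0, 0, 0, 0], "drz":[0, 0, 0, 0, 0]}' > m.json && python3 -m pendant m.json 
echo '{"dx":[-0.32, -0.32, -0.32, -0.08, 0, 0], "dy":[0, 0, 0, 0, 0, 0], "dz":[0, 0, 0, 0, 0, 0], "drx":[0, 0, 0, 0, 0, 0], "dry":[0, 0, 0, 0, 0, 0], "drz":[0, 0, 0, 0, 0, 0]}' > m.json && python3 -m pendant m.json
```

```text
time_s: 42.45
ee_pos: [515.0, 152.1, 37.8]
ee_rot: [180.0, 0.2, 176.4]
force: [0.5, 0.4, -2.1]
gripper_width: 30.2
gripper_force: 25.0
time_s: 43.05
ee_pos: [562.3, 148.6, 37.3]
ee_rot: [-180.0, -0.1, 176.5]
force: [0.1, -0.6, -1.2]
gripper_width: 29.7
gripper_force: 25.0
```

To row units: -3 mm is -0.06, 0.8 mm is 0.016.

```bash

echo '{"dx":[-0.06, 0, 0, 0], "dy":[0, 0, 0, 0], "dz":[0, 0.016, 0, 0], "drx":[0, 0, 0, 0], "dry":[0, 0, 0, 0], "drz":[0, 0, 0, 0]}' > m.json && python3 -m pendant m.json|sed -n 2,4p
echo '{"dx":[0, 0, 0, 0, 0, 0, 0], "dy":[0, 0, 0, 0, 0, 0, 0], "dz":[0, 0, 0, 0, 0, 0, 0], "drx":[0, 0, 0, 0, 0, 0, 0], "dry":[0, 0, 0, 0, 0, 0, 0], "drz":[0, 0, 0, 0, 0, 0, 0]}' > m.json && python3 -m pendant m.json 91
echo '{"dx":[0, 0, 0, 0.65, 0.65, 0.65, 0.65, 0], "dy":[0, 0, 0, 0, 0, 0, 0, 0], "dz":[-0.8, -0.8, -0.8, 0, 0, 0, 0, 0], "drx":[0, 0, 0, 0, 0, 0, 0, 0], "dry":[0, 0, 0, 0, 0, 0, 0, 0], "drz":[0, 0, 0, 0, 0, 0, 0, 0]}' > m.json && python3 -m pendant m.json
echo '{"dx":[0, 0, 0, 0, 0, 0, 0, 0], "dy":[0, 0, 0, 0, 0, 0, 0, 0], "dz":[0, 0, 0, 0, 0, 0, 0, 0], "drx":[0, 0, 0, 0, 0, 0, 0, 0], "dry":[0, 0, 0, 0, 0, 0, 0, 0], "drz":[0.1417, 0.1417, 0.1417, 0.1417, 0.1417, 0.1417, 0.1417, 0.1417]}' > m.json && python3 -m pendant m.json | head -3
echo '{"dx":[0, 0, 0, 0, 0], "dy":[0, 0, 0, 0, 0], "dz":[0, 0, 0, 0, 0], "drx":[0, 0, 0, 0, 0], "dry":[0, 0, 0, 0, 0], "drz":[0.1417, 0.1417, 0.025, 0, 0]}' > m.json && python3 -m pendant m.json
python3 -c "
from h import *
plan((429.5,-227,158),(429.5,-227,27.2))"
```

```text
ee_pos: [566.3, 148.5, 36.8]
ee_rot: [-180.0, -0.0, 176.5]
force: [1.4, -0.2, -2.2]
time_s: 44.15
ee_pos: [566.6, 148.5, 36.8]
ee_rot: [-180.0, -0.0, 176.5]
force: [0.6, 0.2, 0.3]
gripper_width: 83.1
gripper_force: 0.0
time_s: 44.95
ee_pos: [432.5, 156.2, 156.7]
ee_rot: [-179.9, -0.2, 176.5]
force: [0.7, 1.1, -0.1]
gripper_width: 90.8
gripper_force: 0.0
time_s: 45.75
ee_pos: [437.7, 156.6, 156.9]
ee_rot: [180.0, 0.0, 108.1]
time_s: 46.25
ee_pos: [437.1, 156.6, 156.8]
ee_rot: [180.0, 0.0, 90.1]
force: [-0.4, 0.2, -0.1]
gripper_width: 90.7
gripper_force: 0.0
total [-383.6   -8.1   -1.2] = 9 x [-42.6  -0.9  -0.1]
total [  0.   -0.  130.8] = 3 x [ 0.  -0.  43.6]
```

To row units: -42.6 mm is -0.852, -0.9 mm is -0.018.

```bash

echo '{"dx":[-0.852, -0.852, -0.852, -0.852, -0.852, -0.852, -0.852, -0.852], "dy":[-0.018, -0.018, -0.018, -0.018, -0.018, -0.018, -0.018, -0.018], "dz":[0, 0, 0, 0, 0, 0, 0, 0], "drx":[0, 0, 0, 0, 0, 0, 0, 0], "dry":[0, 0, 0, 0, 0, 0, 0, 0], "drz":[0, 0, 0, 0, 0, 0, 0, 0]}' > m.json && python3 -m pendant m.json | head -3
echo '{"dx":[-0.852, 0, 0, 0, 0, 0], "dy":[-0.018, 0, 0, 0, 0, 0], "dz":[0, 0, 0.8, 0.8, 0, 0], "drx":[0, 0, 0, 0, 0, 0], "dry":[0, 0, 0, 0, 0, 0], "drz":[0, 0, 0, 0, 0, 0]}' > m.json && python3 -m pendant m.json
python3 -c "
from h import *
plan((429.5,-227,27.2))"
```

```text
time_s: 47.05
ee_pos: [429.3, -186.1, 157.0]
ee_rot: [180.0, 0.0, 90.0]
time_s: 47.65
ee_pos: [428.6, -226.3, 77.1]
ee_rot: [-180.0, -0.0, 90.0]
force: [0.4, -0.3, -0.4]
gripper_width: 91.4
gripper_force: 0.0
total [-0.8  0.9 49.9] = 2 x [-0.4  0.5 25. ]
```

To row units: 25 mm is 0.5, 24.5 mm is 0.49.

```bash

echo '{"dx":[-0.012, 0, 0, 0], "dy":[0.01, 0, 0, 0], "dz":[0.5, 0.49, 0, 0], "drx":[0, 0, 0, 0], "dry":[0, 0, 0, 0], "drz":[0, 0, 0, 0]}' > m.json && python3 -m pendant m.json | head -4
echo '{"dx":[0, 0, 0, 0, 0, 0, 0, 0], "dy":[0, 0, 0, 0, 0, 0, 0, 0], "dz":[0, 0, 0, 0, 0, 0, 0, 0], "drx":[0, 0, 0, 0, 0, 0, 0, 0], "dry":[0, 0, 0, 0, 0, 0, 0, 0], "drz":[0, 0, 0, 0, 0, 0, 0, 0]}' > m.json && python3 -m pendant m.json 20 25 |head -3
echo '{"dx":[0, 0, 0, 0, 0, 0, 0, 0], "dy":[0, 0, 0, 0, 0, 0, 0, 0], "dz":[0, 0, -0.2, -0.8, -0.8, -0.4, 0, 0], "drx":[0, 0, 0, 0, 0, 0, 0, 0], "dry":[0, 0, 0, 0, 0, 0, 0, 0], "drz":[0, 0, 0, 0, 0, 0, 0, 0]}' > m.json && python3 -m pendant m.json
python3 -c "
from h import *
plan((436,156.5,137))"
```

```text
time_s: 48.05
ee_pos: [430.3, -227.8, 29.1]
ee_rot: [179.9, 0.1, 90.0]
force: [0.2, 0.5, 1.4]
time_s: 48.85
ee_pos: [429.1, -227.5, 27.3]
ee_rot: [180.0, 0.0, 90.0]
time_s: 49.65
ee_pos: [428.4, -227.2, 137.1]
ee_rot: [-180.0, -0.0, 90.0]
force: [-0.6, -0.5, -2.6]
gripper_width: 30.6
gripper_force: 25.0
total [3.837e+02 7.400e+00 2.000e-01] = 9 x [42.6  0.8  0. ]
```

To row units: 42.6 mm is 0.852, 0.8 mm is 0.016.

```bash

echo '{"dx":[0.852, 0.852, 0.852, 0.852, 0.852, 0.852, 0.852, 0.852], "dy":[0.016, 0.016, 0.016, 0.016, 0.016, 0.016, 0.016, 0.016], "dz":[0, 0, 0, 0, 0, 0, 0, 0], "drx":[0, 0, 0, 0, 0, 0, 0, 0], "dry":[0, 0, 0, 0, 0, 0, 0, 0], "drz":[0, 0, 0, 0, 0, 0, 0, 0]}' > m.json && python3 -m pendant m.json | head -3
echo '{"dx":[0.852, 0, 0, 0, 0, 0, 0, 0], "dy":[0.016, 0, 0, 0, 0, 0, 0, 0], "dz":[0, 0, 0, 0, 0, 0, 0, 0], "drx":[0, 0, 0, 0, 0, 0, 0, 0], "dry":[0, 0, 0, 0, 0, 0, 0, 0], "drz":[0, 0, -0.1417, -0.1417, -0.1417, -0.1417, -0.1417, -0.1417]}' > m.json && python3 -m pendant m.json | head -3
echo '{"dx":[0, 0, 0, 0, 0, 0, 0], "dy":[0, 0, 0, 0, 0, 0, 0], "dz":[0, 0, 0, 0, 0, 0, 0], "drx":[0, 0, 0, 0, 0, 0, 0], "dry":[0, 0, 0, 0, 0, 0, 0], "drz":[-0.1417, -0.1417, -0.1417, -0.1417, -0.0233, 0, 0]}' > m.json && python3 -m pendant m.json
python3 -c "
from h import *
plan((435.4,156.2,137),(435.4,156.2,38))"
```

```text
time_s: 50.45
ee_pos: [433.9, 114.7, 135.4]
ee_rot: [-179.8, 0.1, 90.0]
time_s: 51.25
ee_pos: [435.0, 154.8, 135.5]
ee_rot: [-179.8, -0.1, 141.3]
time_s: 51.95
ee_pos: [436.0, 155.6, 136.7]
ee_rot: [-180.0, -0.1, 176.2]
force: [0.9, -0.2, -1.9]
gripper_width: 29.6
gripper_force: 25.0
total [ 0.6  0.6 -0.3] = 1 x [ 0.6  0.6 -0.3]
total [-0.1  0.1 99. ] = 3 x [-0.  0. 33.]
```

To row units: 30 mm is 0.6, 20 mm is 0.4.

```bash

echo '{"dx":[0.012, 0, 0, 0, 0, 0, 0], "dy":[0.012, 0, 0, 0, 0, 0, 0], "dz":[0.6, 0.6, 0.4, 0.2, 0.1, 0, 0], "drx":[0, 0, 0, 0, 0, 0, 0], "dry":[0, 0, 0, 0, 0, 0, 0], "drz":[0, 0, 0, 0, 0, 0, 0]}' > m.json && python3 -m pendant m.json | head -4
echo '{"dx":[0, 0, 0], "dy":[0, 0, 0], "dz":[0.084, 0, 0], "drx":[0, 0, 0], "dry":[0, 0, 0], "drz":[0, 0, 0]}' > m.json && python3 -m pendant m.json |head -4
echo '{"dx":[-0.12, -0.12, -0.12, -0.12, 0], "dy":[0, 0, 0, 0, 0], "dz":[0, 0, 0, 0, 0], "drx":[0, 0, 0, 0, 0], "dry":[0, 0, 0, 0, 0], "drz":[0, 0, 0, 0, 0]}' > m.json && python3 -m pendant m.json
echo '{"dx":[-0.12, -0.24, -0.32, -0.2, 0, 0], "dy":[0, 0, 0, 0, 0, 0], "dz":[0.012, 0, 0, 0, 0, 0], "drx":[0, 0, 0, 0, 0, 0], "dry":[0, 0, 0, 0, 0, 0], "drz":[0, 0, 0, 0, 0, 0]}' > m.json && python3 -m pendant m.json 
```

```text
time_s: 52.65
ee_pos: [436.6, 156.8, 43.1]
ee_rot: [180.0, 0.1, 176.3]
force: [0.0, -0.7, -1.5]
time_s: 52.95
ee_pos: [436.0, 156.6, 38.4]
ee_rot: [180.0, 0.0, 176.4]
force: [0.3, 0.8, -1.1]
time_s: 53.45
ee_pos: [461.1, 155.1, 38.2]
ee_rot: [180.0, 0.1, 176.3]
force: [-0.0, -0.4, -2.0]
gripper_width: 29.7
gripper_force: 25.0
time_s: 54.05
ee_pos: [503.4, 152.1, 37.3]
ee_rot: [-180.0, -0.1, 176.3]
force: [-0.3, 0.7, -1.8]
gripper_width: 29.6
gripper_force: 25.0
```

To row units: -6 mm is -0.12, -5.5 mm is -0.11.

```bash

echo '{"dx":[-0.12, -0.11, 0, 0, 0], "dy":[0, 0, 0, 0, 0], "dz":[0, 0, 0.016, 0, 0], "drx":[0, 0, 0, 0, 0], "dry":[0, 0, 0, 0, 0], "drz":[0, 0, 0, 0, 0]}' > m.json && python3 -m pendant m.json|sed -n 2,4p
echo '{"dx":[0, 0, 0, 0, 0, 0, 0], "dy":[0, 0, 0, 0, 0, 0, 0], "dz":[0, 0, 0, 0, 0, 0, 0], "drx":[0, 0, 0, 0, 0, 0, 0], "dry":[0, 0, 0, 0, 0, 0, 0], "drz":[0, 0, 0, 0, 0, 0, 0]}' > m.json && python3 -m pendant m.json 91
echo '{"dx":[0, 0, 0, 0, 0, 0.7, 0.7, 0], "dy":[0, 0, 0, 0, 0, 0, 0, 0], "dz":[-0.8, -0.8, -0.8, -0.8, -0.8, 0, 0, 0], "drx":[0, 0, 0, 0, 0, 0, 0, 0], "dry":[0, 0, 0, 0, 0, 0, 0, 0], "drz":[0, 0, 0, 0, 0, 0, 0, 0]}' > m.json && python3 -m pendant m.json
echo '{"dx":[0, 0, 0, 0], "dy":[0.8, 0.5, 0, 0], "dz":[0, 0, 0, 0], "drx":[0, 0, 0, 0], "dry":[0, 0, 0, 0], "drz":[0, 0, 0, 0]}' > m.json && python3 -m pendant m.json
python3 -c "
from h import *
import cv2
f=grab_frame('wrist'); cv2.imwrite('pics/w4.png',f)
g=grab_frame('top'); cv2.imwrite('pics/t4.png',cv2.resize(g[196:326,130:260],None,fx=4.6,fy=4.6,interpolation=cv2.INTER_CUBIC))"
```

```text
ee_pos: [514.9, 151.5, 36.6]
ee_rot: [-180.0, -0.0, 176.4]
force: [0.5, -0.1, -1.7]
time_s: 55.25
ee_pos: [515.2, 151.5, 36.7]
ee_rot: [-180.0, 0.0, 176.4]
force: [0.4, -0.4, 0.8]
gripper_width: 83.3
gripper_force: 0.0
time_s: 56.05
ee_pos: [441.5, 155.8, 237.1]
ee_rot: [-180.0, -0.1, 176.4]
force: [0.5, -0.6, -0.1]
gripper_width: 91.0
gripper_force: 0.0
time_s: 56.45
ee_pos: [449.7, 220.9, 236.3]
ee_rot: [-179.9, -0.0, 176.4]
force: [-0.7, 0.2, -0.7]
gripper_width: 91.3
gripper_force: 0.0
```

View pics/w4.png

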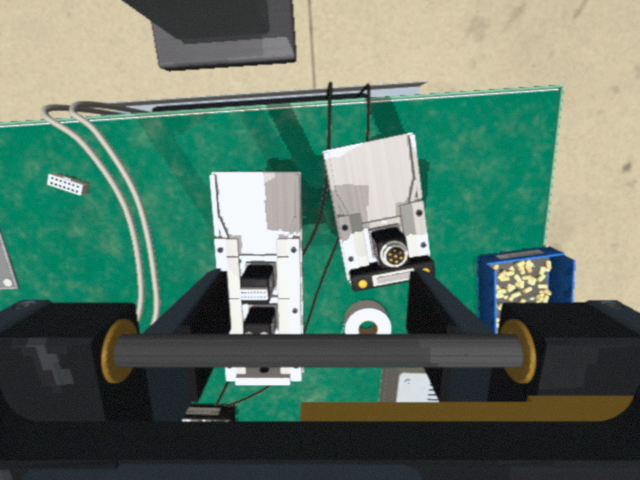

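The final view shows the round plug at (393,254), standing in the receiver against its block. Flat (255,285) and twin (260,320) are back in the rail, the rear place is empty and the label roll is undisturbed.

```bash
echo '{"dx":[0, 0, 0, 0], "dy":[0, 0, 0, 0], "dz":[0, 0, 0, 0], "drx":[0, 0, 0, 0], "dry":[0, 0, 0, 0], "drz":[0, 0, 0, 0]}' > m.json && python3 -m pendant m.json|head -2; python3 -c "
from workcell import *
print(job_done())"
```

```text
time_s: 56.95
ee_pos: [449.5, 220.6, 236.8]
the job is handed in; nothing more can be done
None
```

I handed the job in at 57 s: the round-plug adapter is home in the receiver, the twin and flat adapters are back in their rail places with the rear place empty, and the hand-in call gave no verdict.

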